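Clear a spent culture dish from its sprung stage into the waste bin

ROBOT

A 6-joint arm with a two-finger parallel gripper is mounted at the origin on the work surface. World frame = base frame: x ahead of the robot, y to its left, z up, the work surface at z = 0. Lengths are in m, angles in rad, forces in N, time in s.
With the tool pointing down it reaches from about 0.35 to 0.925 m from the base axis. Payload 6.4 kg.
Tool frame: the origin (TCP) lies midway between the tips of the shut fingers; the grasp point (between the pads) lies 19 mm behind it (arm.grasp_offset is the distance from the TCP to the grasp point, in m); x points along the fingers, y is the direction in which the jaws open and shut, and the axes are right-handed (so a half turn about x gives the same grasp; the last joint's range is limited). The gripper opens to 94 mm and grips with 3 to 60 N. Pads are 16 mm wide; open, the fingers measure 119 mm over their backs; the gripper's body (75 mm by 177 mm) begins 78 mm behind the grasp point.
Start: joints at [-1.46, 0.245, 1.558, -0, 1.339, -0.174], TCP at [0.183, -0.624, 0.205] pointing down, gripper open.
Joint ranges: [-3.13, 3.13], [-1.02, 2.26], [0.13, 2.54], [-0.95, 4.09], [0.21, 2.88], [-2.74, 2.74]. Speed limits (rad/s): [2.57, 2.57, 3.14, 3.14, 3.14, 3.14].

INTERFACE

Orientations are given as a unit quaternion [x, y, z, w].
In Python, from station import arm gives the robot as it stands. Calls block until the motion is done:
- arm.reach(position, orientation): joint-space move of the TCP to a pose.
- arm.movel(position, ori=None, velocity=0.15): straight line of the TCP; ori=None keeps the orientation; velocity is the mean speed in m/s.
- arm.set_joints(angles): joint-space move.
- arm.gripper_to(opening, newtons=None): finger opening in m; newtons is the grip in N (None keeps the last); returns when the fingers have stopped.
- arm.pause(seconds).
- arm.solve_ik(position, orientation): joint angles nearest the present ones, or None.
- arm.grab_frame(name): name is "scene" or "side" or "wrist"; returns (picture, depth): 480x640x3 uint8, red, green, blue; 480x640 float32, m along the optical axis (not along the pixel's ray), 0 where there is no reading.
- arm.camera_model(name): a dict with "camera_matrix" (3x3 intrinsics, pixels), "world_from_camera" (4x4, takes a point from camera to world coordinates); the wrist camera has in their place "mount" (4x4, takes a point from camera to tool coordinates, whose origin is the TCP and whose axes are the tool frame's). Camera axes: x right, y down, z forward; pixel columns grow to the right and rows downward; lengths in m; the calibration is good to about 2 mm. A picture is of the moment at which its call begins: read the wrist's pose just before it. camera_model takes no time and is no camera call.
A pose or a line that the arm cannot do raises arm.Unreachable and nothing moves.
- arm.job_done(): hands the job in, once; it reports no verdict.
Readings, each from a call of its own:
- arm.read_t(): time.
- arm.read_joints(): joint angles.
- arm.read_joint_velocities(): joint speeds.
- arm.read_joint_efforts(): joint torques, N m.
- arm.read_tool_pos(): TCP position.
- arm.read_eef_rot(): TCP orientation.
- arm.read_contact_force(): force on the tool from outside, world axes, zero at the start.
- arm.read_ft_torque(): the same for the moment, N m.
- arm.read_width(): finger opening in m.
Only numpy, scipy, OpenCV 4.12 (cv2) and the standard library are available. Lean on these libraries where they do the work, as an engineer would, in place of code of your own. Each camera call takes 0.05 s, during which the arm holds its last target.

TASK

Clear the spent pink culture dish into the yellow waste bin: press on its lid with the fingertips and slide it out past the two spring catches onto the open front of the stage, then get behind it and push it slowly down the ramp and over the bench edge so that it drops into the bin. Never lift the dish or let it shoot away, press on it only lightly (it cracks at about 15 newtons), and do not disturb the other things on the bench.

Things in the scene. Friction and masses are not known exactly. Their poses are not given: they have to be found in the camera images.
- dish: Spent round culture dish, pink with a white band: a closed, stiff plastic disc 90 mm in diameter and 18 mm high, 80 g give or take a third, slippery on the stage. Origin at the centre of its underside, z up. It starts in the stage's nest.
- stage: Dish stage, fixed on the bench: white half-round nest collar at the rear, dark steel deck, two sprung catches, aluminium ramp at the front. Origin on the bench top under the nest centre; +x is the way the dish leaves, along the deck and down the ramp towards the bench's far edge; z up.
- nest (a point): Nest centre, on the deck's top, 22 mm above the bench. White collar round the rear (-x) half: inner radius 46.5, outer 56 mm, ends 14 mm ahead of this point, rim 40 mm above the bench, level with the dish's lid: no finger fits behind or beside the dish until it is slid out 60 mm or so. Pressed down by 8 to 11 N the dish can be dragged; under about 6 N the finger slips.
- catches (a point): Midway between the two white catch pins, 30 mm ahead of the nest. Pins 10 mm thick, 80 mm clear between them, tops 50 mm above the bench, blue blocks outside them (out to 72 mm). They yield sideways: resist the dish with about 2 N from 8 mm of its travel on, easing to none at 30 mm, then throw it forward until 52 mm unless it is kept under the finger.
- deck_hinge (a point): Deck's front end, its hinge, 120 mm ahead of the nest centre. Deck 76 mm wide, 166 mm long, top 22 mm above the bench, sprung up at the rear: it gives about 5 mm under a firm fingertip at the nest and is several times stiffer nearer the hinge, so a finger sliding forward at one height presses ever harder: feel the force and rise.
- ramp_foot (a point): Middle of the ramp's lower end, on the bench top, 206 mm ahead of the nest centre. The ramp is 130 mm wide and falls evenly from the deck's height (121 mm ahead of the nest centre) to the bench top here.
- bin: Yellow open waste bin hung by two hooks under the bench's far edge: 290 mm (x) by 340 mm (y) outside, 120 mm deep, walls and floor 6 mm. Origin at the centre of its underside, axes along the world's.
- bin_mouth (a point): Centre of the bin's open mouth, 50 mm below the bench top. The bench's far edge is straight, along world y, 105 mm nearer to the robot (in x) than this point; the bin reaches 40 mm in under the bench.
- jar: Bystander: small jar with a blue cap, 36 mm across, 50 mm high, left of the stage. Origin under its centre.
- tips: Bystander: blue and white pipette-tip box 75 x 55 x 44 mm, right of the stage. Origin under its centre.
- spares: Bystander: stack of four clear dishes, 90 mm across, 68 mm high. Origin under its centre.
- beaker: Bystander: green glass beaker, 64 mm across, 85 mm high. Origin under its centre.

How it is judged:
By the outcome, as a careful person would: the job done as asked, in the order asked, and still so for the second after the job is handed in, with the robot touching nothing.
It also fails if it takes over 61 s, if anything falls off the work surface, if the arm or the gripper's body presses on something with over 40 N, if the wrist force passes 120 N, or if a joint passes its speed limit or range.

## Working session

There is one attempt and no reset: what is moved stays moved. The work goes in short steps, each a Python script; the robot and the scene stay as the last script left them, time stands still between calls to the robot, and variables do not carry over. Pictures are saved under pics/ and viewed, and the job is handed in when it is done.

```bash
ls; mkdir -p pics
python3 - <<'E'
from station import arm
import cv2,numpy as np
for n in("scene","side","wrist"):
    p,d=arm.grab_frame(n); cv2.imwrite(f"pics/{n}0.png",p[:,:,::-1]); np.savez(f"pics/{n}0.npz",p=p,d=d)
    print(n,{k:np.round(v,4).tolist() for k,v in arm.camera_model(n).items() if hasattr(v,'__len__')})
print(arm.read_t(),arm.read_contact_force(),arm.read_eef_rot(),arm.read_width())
E
```

```text
pics
scene {'camera_matrix': [[538.5809, 0.0, 314.3908], [0.0, 538.5809, 234.8903], [0.0, 0.0, 1.0]], 'world_from_camera': [[-0.3231, 0.6988, -0.6383, 1.5213], [0.9464, 0.2355, -0.2212, 0.3114], [-0.0042, -0.6755, -0.7374, 1.017], [0.0, 0.0, 0.0, 1.0]]}
side {'camera_matrix': [[443.5938, 0.0, 313.096], [0.0, 443.5938, 239.8736], [0.0, 0.0, 1.0]], 'world_from_camera': [[-0.8101, -0.3308, 0.484, 0.0578], [-0.5863, 0.4559, -0.6696, 0.7492], [0.0009, -0.8263, -0.5633, 0.6076], [0.0, 0.0, 0.0, 1.0]]}
wrist {'camera_matrix': [[401.2063, 0.0, 310.2484], [0.0, 401.2063, 236.2317], [0.0, 0.0, 1.0]], 'mount': [[-0.0009, -0.2455, 0.9694, -0.1798], [1.0, -0.0016, 0.0005, 0.0001], [0.0014, 0.9694, 0.2455, -0.0714], [0.0, 0.0, 0.0, 1.0]]}
0.15 [ 0.1243229  -0.2967998   0.25894052] [ 0.69995014  0.10087645 -0.69994509  0.09985297] 0.09374337681588388
```

View pics/scene0.png

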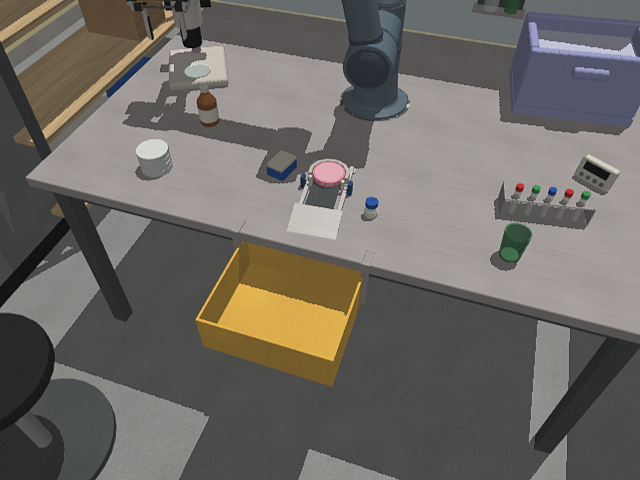

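View pics/side0.png

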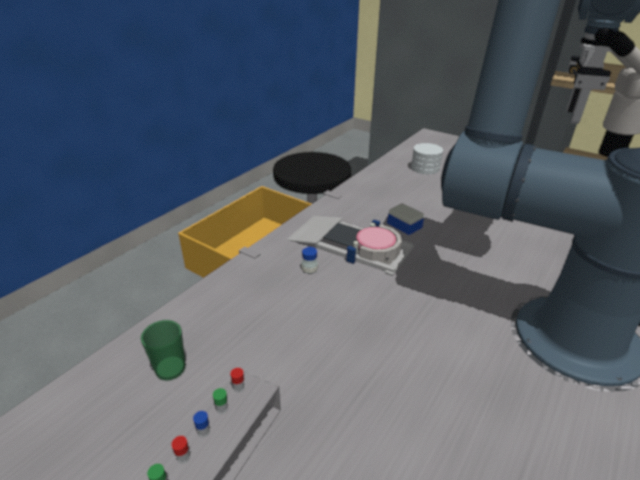

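The scene view shows the dish at about (328,174), the ramp at (315,222), the jar at (371,208), the tip box at (282,165) and the bin at (280,310). The side view shows the dish at (377,239). Next I'll measure them.

```bash
cat > h.py <<'E'
from station import arm
import cv2,numpy as np
from scipy.spatial.transform import Rotation as R
def cam(n):
    m=arm.camera_model(n); K=np.array(m["camera_matrix"])
    if n=="wrist":
        T=np.eye(4);T[:3,:3]=R.from_quat(arm.read_eef_rot()).as_matrix();T[:3,3]=arm.read_tool_pos()
        return K,T@np.array(m["mount"])
    return K,np.array(m["world_from_camera"])
def ray(K,T,uv,z):
    uv=np.atleast_2d(uv).astype(float)
    d=np.c_[(uv[:,0]-K[0,2])/K[0,0],(uv[:,1]-K[1,2])/K[1,1],np.ones(len(uv))]@T[:3,:3].T
    o=T[:3,3]; return o+d*((z-o[2])/d[:,2])[:,None]
def cloud(K,T,d):
    v,u=np.mgrid[:480,:640]
    c=np.stack([(u-K[0,2])/K[0,0]*d,(v-K[1,2])/K[1,1]*d,d],-1)
    return c@T[:3,:3].T+T[:3,3]
def fitcirc(P):
    A=np.c_[2*P[:,:2],np.ones(len(P))]; s=np.linalg.lstsq(A,(P[:,:2]**2).sum(1),rcond=None)[0]
    return s[:2],np.sqrt(s[2]+s[:2]@s[:2])
def pinkmask(p):
    h=cv2.cvtColor(p,cv2.COLOR_RGB2HSV)
    return (((h[...,0]>165)|(h[...,0]<8))&(h[...,1]>50)&(h[...,2]>110)).astype(np.uint8)
E
python3 - <<'E'
from h import *
for n in("scene","side"):
    z=np.load(f"pics/{n}0.npz");p,d=z["p"],z["d"];K,T=cam(n);C=cloud(K,T,d)
    m=pinkmask(p); 
    roi=np.zeros_like(m); 
    if n=="scene": roi[150:200,300:360]=1
    else: roi[215:265,345:410]=1
    m=m*roi
    cs=max(cv2.findContours(m,0,1)[0],key=cv2.contourArea)
    e=cv2.fitEllipse(cs); q=C[m>0]; print(n,"ellipse",e,"z med",np.median(q[:,2]), "xyz",np.median(q,0)); 
    P=ray(K,T,cs[:,0],.04); print(" circ",fitcirc(P), ray(K,T,e[0],.04))
    # ramp/white
    h=cv2.cvtColor(p,cv2.COLOR_RGB2HSV)
    for nm,(a,b) in dict(yel=(15,32),blue=(100,125),green=(45,85)).items():
        mm=((h[...,0]>=a)&(h[...,0]<=b)&(h[...,1]>120)&(h[...,2]>40)).astype(np.uint8)
        k,l,s,c=cv2.connectedComponentsWithStats(mm)
        for i in range(1,k):
            if s[i,4]>25:
                q=C[(l==i)&(d>0)]; 
                if len(q) and q[:,2].min()>-.3: print("  ",nm,s[i].tolist(),np.round(np.r_[q.min(0),q.max(0)],3))
p=np.load("pics/scene0.npz")["p"][130:270,230:420,::-1]
cv2.imwrite("pics/crop0.png",cv2.resize(p,None,fx=4,fy=4,interpolation=cv2.INTER_CUBIC))
E
```

```text
scene ellipse ((328.2781066894531, 173.34510803222656), (24.590124130249023, 31.253021240234375), 88.69889068603516) z med 0.03981323913028545 xyz [ 0.44506158 -0.01973527  0.03981324]
 circ (array([ 0.44578181, -0.01971843]), np.float64(0.047342533438052704)) [[ 0.44646434 -0.01952741  0.04      ]]
   blue [267, 160, 30, 21, 227] [ 0.401 -0.198 -0.003  0.478 -0.129  0.032]
   blue [301, 173, 4, 15, 49] [ 0.466 -0.089 -0.     0.488 -0.078  0.043]
   blue [347, 181, 5, 14, 53] [0.455 0.041 0.003 0.476 0.054 0.044]
   blue [548, 187, 9, 9, 54] [0.374 0.543 0.079 0.394 0.561 0.097]
   blue [366, 197, 12, 12, 121] [0.504 0.107 0.033 0.541 0.139 0.055]
   green [532, 186, 8, 8, 48] [0.382 0.504 0.079 0.401 0.52  0.098]
   green [581, 191, 9, 9, 50] [0.365 0.622 0.078 0.384 0.639 0.096]
side ellipse ((375.6393127441406, 237.68946838378906), (21.15178108215332, 39.851959228515625), 94.62406158447266) z med 0.041164281238293965 xyz [ 0.43431204 -0.01551139  0.04116428]
 circ (array([ 0.4358014 , -0.01818385]), np.float64(0.044295264055832596)) [[ 0.43488809 -0.01692213  0.04      ]]
   yel [179, 187, 131, 90, 5409] [ 0.694 -0.189 -0.169  0.939  0.156  0.002]
   blue [387, 215, 36, 19, 314] [ 0.387 -0.179 -0.001  0.47  -0.125  0.031]
   blue [303, 247, 14, 13, 152] [0.501 0.108 0.035 0.532 0.142 0.053]
   blue [347, 246, 8, 16, 100] [0.449 0.047 0.006 0.469 0.057 0.042]
   blue [194, 411, 14, 18, 210] [0.368 0.546 0.081 0.388 0.564 0.097]
   green [151, 343, 33, 34, 445] [0.515 0.473 0.012 0.545 0.514 0.086]
   green [214, 389, 12, 16, 161] [0.374 0.508 0.083 0.392 0.525 0.097]
   green [148, 465, 17, 15, 210] [0.357 0.626 0.085 0.376 0.643 0.097]
```

View pics/crop0.png

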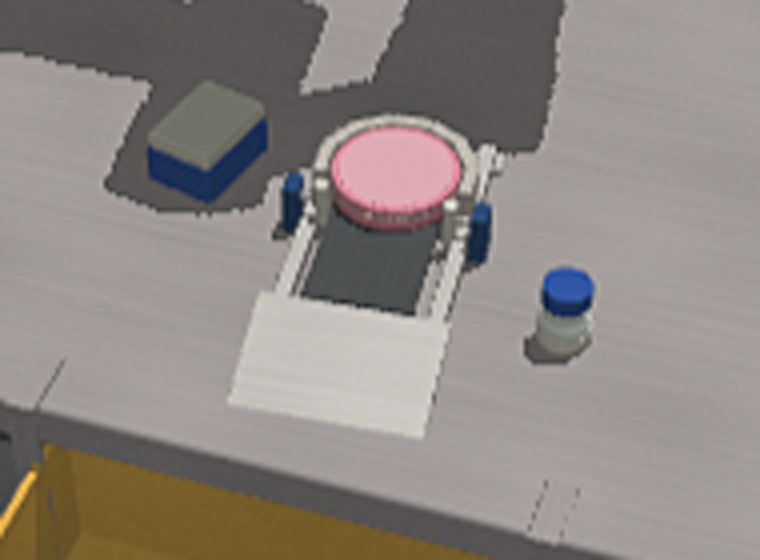

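Run:
```python
from h import *
z=np.load("pics/scene0.npz");p,d=z["p"],z["d"];K,T=cam("scene");C=cloud(K,T,d)
for uv in [(289,232),(334,237),(342,211),(297,206)]: print(uv,C[uv[1],uv[0]],ray(K,T,uv,0),ray(K,T,uv,.022))
for uv in [(240,232),(369,262)]: print(uv,C[uv[1],uv[0]],ray(K,T,uv,0))
```

```text
(289, 232) [ 6.52686841e-01 -5.86513649e-02  3.86349159e-04] [[ 0.65235673 -0.05879202  0.        ]] [[ 0.67115431 -0.05078291  0.022     ]]
(334, 237) [0.63435353 0.05685434 0.00274315] [[0.63195465 0.05616578 0.        ]] [[0.65119359 0.06168802 0.022     ]]
(342, 211) [0.5568066  0.05392715 0.0218029 ] [[0.53567589 0.04828544 0.        ]] [[0.55699762 0.05397815 0.022     ]]
(297, 206) [ 0.5764608  -0.06399974  0.02143688] [[ 0.55611568 -0.07208403  0.        ]] [[ 0.57699524 -0.06378738  0.022     ]]
(240, 232) [ 6.92908102e-01 -1.78275599e-01  2.85950390e-04] [[ 0.69267511 -0.17841333  0.        ]]
(369, 262) [6.83832104e-01 1.62133419e-01 4.37376366e-04] [[0.68347178 0.16206918 0.        ]]
```

The stage's yaw is only roughly known, somewhere between 5° and 9°. I'll move above it for a closer wrist view.

```bash
cat >> h.py <<'E'
def ori(yaw):
    c,s=np.cos(yaw),np.sin(yaw)
    return R.from_matrix(np.array([[0,-s,c],[0,c,s],[-1,0,0.]])).as_quat()
E
python3 - <<'E'
from h import *
q=ori(np.radians(7)); t0=arm.read_t()
print(arm.solve_ik([.48,-.015,.27],q))
arm.gripper_to(0.0)
arm.reach([.48,-.015,.27],q)
print(arm.read_t(),arm.read_tool_pos(),arm.read_contact_force(),arm.read_width())
K,T=cam("wrist"); p,d=arm.grab_frame("wrist")
cv2.imwrite("pics/w1.png",p[:,:,::-1]); np.savez("pics/w1.npz",p=p,d=d,K=K,T=T)
E
```

```text
[-2.67912010e-01 -2.16096962e-01  1.90632751e+00 -4.44089210e-16
  1.45136211e+00 -1.96088138e+00]
3.9833 [ 0.48007832 -0.01550378  0.26994705] [-0.18441668 -0.53841388  0.15689455] 0.0008112604830844432
```

View pics/w1.png

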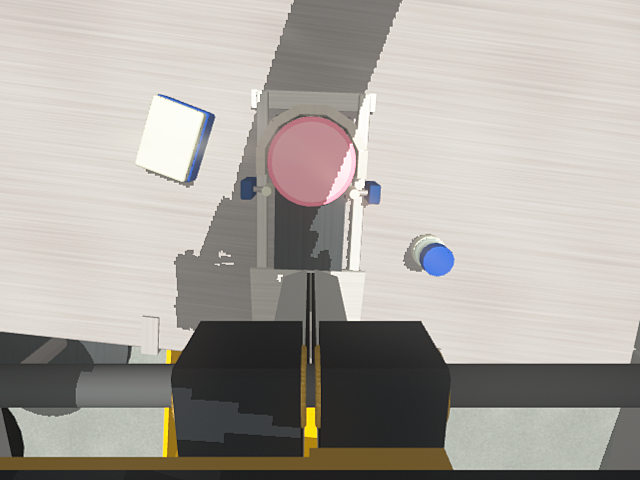

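The wrist view shows the dish at (312,161), the pins at about (266,191) and (355,194), the deck's side edges at columns 274 and 345, the deck's front end at row 270, and the jar at (435,258).

Run:
```python
from h import *
z=np.load("pics/w1.npz");p,d,K,T=z["p"],z["d"],z["K"],z["T"];C=cloud(K,T,d)
m=pinkmask(p);m[:100]=0;m[220:]=0
h=cv2.cvtColor(p,cv2.COLOR_RGB2HSV)
cs=max(cv2.findContours(m,0,1)[0],key=cv2.contourArea)
print("pink area",cv2.contourArea(cs),cv2.boundingRect(cs))
hull=cv2.convexHull(cs)[:,0]; P=ray(K,T,hull,.04); print(fitcirc(P), np.median(C[m>0],0))
# pins, blue blocks
b=((h[...,0]>=100)&(h[...,0]<=125)&(h[...,1]>120)).astype(np.uint8)
k,l,s,c=cv2.connectedComponentsWithStats(b)
for i in range(1,k):
    if s[i,4]>60: q=C[l==i]; print("blue",s[i].tolist(),c[i],np.median(q,0).round(4),q[:,2].max().round(3))
for nm,uv,zz in [("pinR",(266,191),.05),("pinL",(355,194),.05),("fr",(275,270),.022),("fl",(344,270),.022),("collarL",(257,110),.03),
  ("rampTR",(251,268),.022),("rampTL",(364,270),.022),("backR",(254,92),.0),("backL",(372,95),.0)]: print(nm,ray(K,T,uv,zz)[0].round(4),C[uv[1],uv[0]].round(4))
cr=p[80:330,220:400,::-1]; cv2.imwrite("pics/crop1.png",cv2.resize(cr,None,fx=2.4,fy=2.4,interpolation=cv2.INTER_CUBIC)[:600])
# heights along rail edges: points with z>.03 (collar top)
m2=(abs(C[...,2]-.04)<.004)&(m==0); yx=C[m2]; yx=yx[(np.hypot(yx[:,0]-.44,yx[:,1]+.02)<.075)]
print(len(yx))
```

```text
pink area 5586.5 (267, 116, 90, 91)
(array([ 0.43669721, -0.02020278]), np.float64(0.04479689726011749)) [ 0.43386916 -0.02370256  0.04095908]
blue [159, 94, 55, 41, 162] [192.88888889 110.37654321] [ 0.3992 -0.138   0.0291] 0.033
blue [371, 185, 9, 15, 79] [375.60759494 190.10126582] [0.4563 0.0488 0.0405] 0.043
blue [423, 243, 31, 33, 743] [437.99730821 260.10094213] [0.52   0.1228 0.0505] 0.45
pinR [ 0.4695 -0.0618  0.05  ] [ 0.4707 -0.0625  0.0422]
pinL [0.4619 0.027  0.05  ] [0.4629 0.028  0.0421]
fr [ 0.5612 -0.0461  0.022 ] [ 0.5611 -0.0461  0.0221]
fl [0.5519 0.0308 0.022 ] [0.5533 0.0314 0.0178]
collarL [ 0.3927 -0.0801  0.03  ] [ 0.392  -0.0823  0.0136]
rampTR [ 0.562  -0.0731  0.022 ] [ 0.5623 -0.0732  0.0211]
rampTL [0.5492 0.0531 0.022 ] [0.5559 0.0569 0.0014]
backR [ 0.3736 -0.0889  0.    ] [ 0.3742 -0.0878  0.0071]
backL [0.3617 0.0358 0.    ] [0.3624 0.0349 0.007 ]
3001
```

View pics/crop1.png

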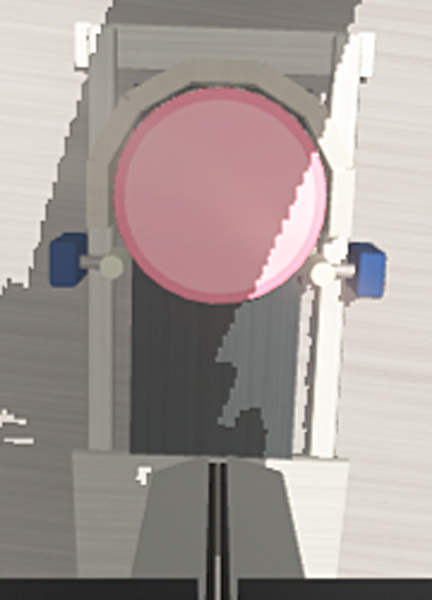

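Nest is at about (0.4367, −0.0202) with a yaw of about 5.4°. The pins' midpoint comes out 29 mm ahead, the hinge 120 mm and the ramp foot 206 mm, all consistent with the given sizes. Now I'll descend and press.

```bash
cat >> h.py <<'E'
YAW=np.radians(5.4); N=np.array([.4367,-.0202]); U=np.array([np.cos(YAW),np.sin(YAW)]); Q=ori(YAW)
def pt(s,z): return [*(N+U*s),z]
def F(n=3):
    return np.mean([np.array(arm.read_contact_force()) for _ in range(n)],0)
E
python3 - <<'E'
from h import *
arm.reach(pt(0,.08),Q)
arm.movel(pt(0,.046),velocity=.06); arm.pause(.2)
b=np.array(arm.read_contact_force()); np.save("bias.npy",b); print(arm.read_t(),b,arm.read_tool_pos())
z=.046
for i in range(40):
    f=np.array(arm.read_contact_force())-b
    if f[2]>8.3 or z<.030: break
    z-=.0007 if f[2]<5 else .0004
    arm.movel(pt(0,z),velocity=.02)
    print(round(z,4),arm.read_tool_pos()[2].round(4),f.round(1),round(arm.read_t(),2))
arm.pause(.2); print((np.array(arm.read_contact_force())-b).round(2),arm.read_t())
E
```

```text
5.75 [-0.44127178 -0.72930092 -0.07089953] [ 0.43704001 -0.02029877  0.04638526]
0.0453 0.0454 [0. 0. 0.] 6.0
0.0446 0.0445 [ 0.1  0.6 -0.3] 6.25
0.0439 0.0438 [-0.   2.1  0.1] 6.5
0.0432 0.0431 [1.1 0.2 0.1] 6.75
0.0425 0.0425 [ 0.6  0.4 -0.5] 7.0
0.0418 0.0417 [-0.3  0.4 -0.4] 7.25
0.0411 0.0411 [ 0.4  0.5 -0. ] 7.5
0.0404 0.0404 [0.7 1.4 0.2] 7.75
0.0397 0.0398 [ 0.9  0.4 -0.4] 8.0
0.039 0.0392 [-0.9  0.9  2. ] 8.25
0.0383 0.0385 [-0.1  0.1  2.3] 8.5
0.0376 0.0378 [-0.5  1.3  4.2] 8.75
0.0372 0.0375 [-1.   0.2  5.5] 9.0
0.0368 0.0371 [-1.3  0.1  6.1] 9.25
0.0364 0.0368 [-1.   1.6  7.3] 9.5
0.036 0.0364 [-1.6  1.3  7.3] 9.75
[-1.76  0.45  7.13] 9.95
```

```bash
cat > drag.py <<'E'
from h import *
import sys
def drag(s,z,s_end,step,tgt=9.2,sink0=.0042):
    b=np.load("bias.npy"); fl=None
    while s<s_end-1e-6:
        s2=min(s+step,s_end)
        g=lambda s:((120-1e3*s)/120)**2
        ff=sink0*(g(s)-g(s2))
        r=[np.array(arm.read_contact_force())-b]
        for _ in range(3): arm.pause(.01); r.append(np.array(arm.read_contact_force())-b)
        f=np.mean(r,0)
        k=1/(1/(2.1e3/g(s2))+.06e-3)   # N/m
        e=f[2]-tgt
        z+=ff+np.clip(.7*e/k,-.0008,.0012)
        if f[2]>12.5: z+=.0005
        s=s2; arm.movel(pt(s,z),velocity=.012)
        print(f"{s*1e3:.1f} z={z*1e3:.2f} act={arm.read_tool_pos()[2]*1e3:.2f} F={f.round(1)} t={arm.read_t():.2f}")
    return s,z
E
python3 - <<'E'
from drag import *
z=.0352; arm.movel(pt(0,z),velocity=.02)
s,z=drag(0,z,.020,.0025)
K,T=cam("wrist"); p,d=arm.grab_frame("wrist")
cv2.imwrite("pics/w2.png",p[:,:,::-1])
p,d=arm.grab_frame("scene"); cv2.imwrite("pics/s2.png",cv2.resize(p[130:270,230:420,::-1],None,fx=4,fy=4))
print(s,z)
E
```

```text
2.5 z=35.21 act=35.95 F=[-2.3  0.7  8.8] t=10.58
5.0 z=35.24 act=36.03 F=[-2.   0.8  8.8] t=10.97
7.5 z=35.41 act=36.12 F=[-1.7  1.1  9.2] t=11.35
10.0 z=35.65 act=36.21 F=[-2.5  0.7  9.4] t=11.73
12.5 z=35.95 act=36.46 F=[-3.4  0.   9.7] t=12.12
15.0 z=36.23 act=36.69 F=[-3.5  0.3  9.6] t=12.50
17.5 z=36.40 act=36.83 F=[-3.   0.7  9.3] t=12.88
20.0 z=36.49 act=36.96 F=[-4.   0.4  9. ] t=13.27
0.02 0.03648756821612986
```

View pics/s2.png

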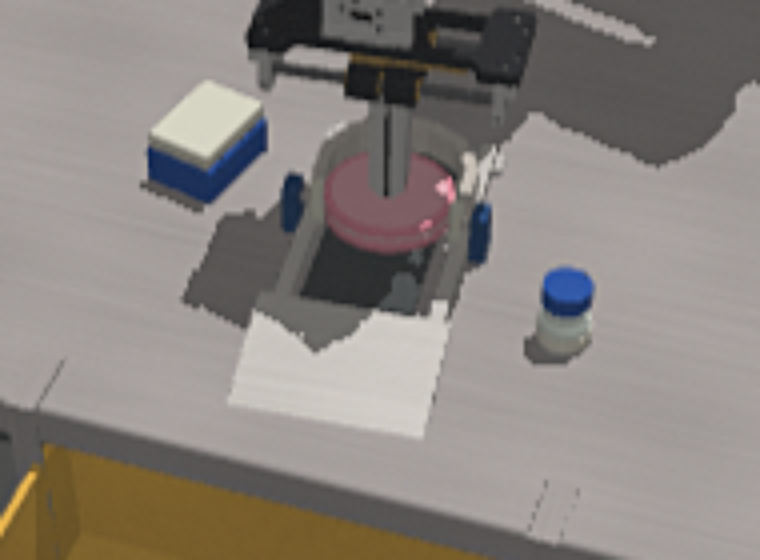

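View pics/w2.png

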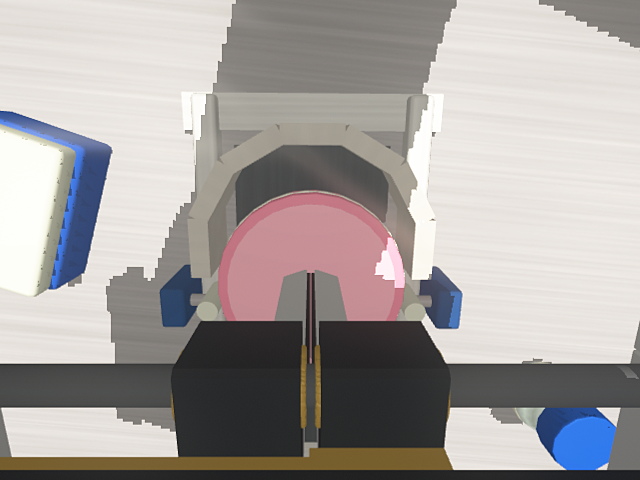

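The dish is moving with the finger: its rear edge is at row 191 and the collar now stands empty behind it. I'll keep dragging.

Run:
```python
from drag import *
s,z=drag(.020,.03649,.076,.0025,tgt=9.0)
arm.pause(.1)
K,T=cam("wrist"); p,d=arm.grab_frame("wrist"); np.savez("pics/w3.npz",p=p,d=d,K=K,T=T)
cv2.imwrite("pics/w3.png",p[:,:,::-1])
p,d=arm.grab_frame("scene"); cv2.imwrite("pics/s3.png",cv2.resize(p[130:270,230:420,::-1],None,fx=4,fy=4))
print(s,z,np.array(arm.read_contact_force())-np.load("bias.npy"))
```

```text
22.5 z=36.82 act=37.27 F=[-3.7  0.7  9.7] t=13.75
25.0 z=36.90 act=37.39 F=[-3.8  0.3  8.8] t=14.13
27.5 z=37.23 act=37.74 F=[-3.1  0.5  9.8] t=14.52
30.0 z=37.34 act=37.87 F=[-3.4  0.8  8.9] t=14.90
32.5 z=37.46 act=38.08 F=[-2.7  0.3  8.9] t=15.28
35.0 z=37.49 act=38.19 F=[-2.4  0.5  8.6] t=15.67
37.5 z=37.55 act=38.32 F=[-2.5  0.2  8.7] t=16.05
40.0 z=37.62 act=38.47 F=[-2.7  0.8  8.8] t=16.43
42.5 z=37.71 act=38.62 F=[-1.4  0.3  8.8] t=16.82
45.0 z=37.82 act=38.77 F=[-1.6  1.1  9. ] t=17.20
47.5 z=37.86 act=38.89 F=[-1.4  0.5  8.5] t=17.58
50.0 z=38.00 act=39.03 F=[-1.1  0.6  9.3] t=17.97
52.5 z=38.09 act=39.08 F=[-1.   0.5  8.9] t=18.35
55.0 z=38.18 act=39.18 F=[-1.3  1.   9. ] t=18.73
57.5 z=38.30 act=39.28 F=[-1.6  0.8  9.2] t=19.12
60.0 z=38.42 act=39.42 F=[-1.7  0.7  9.2] t=19.50
62.5 z=38.50 act=39.49 F=[-1.4  0.7  9. ] t=19.88
65.0 z=38.66 act=39.61 F=[-2.   0.1  9.6] t=20.27
67.5 z=38.71 act=39.71 F=[-1.7  0.4  8.8] t=20.65
70.0 z=38.78 act=39.75 F=[-1.5  0.9  8.9] t=21.03
72.5 z=38.84 act=39.85 F=[-1.5  0.6  8.9] t=21.42
75.0 z=38.90 act=39.91 F=[-1.8  0.6  8.9] t=21.80
76.0 z=38.91 act=39.90 F=[-1.6  0.7  8.9] t=22.07
0.076 0.03891072929157122 [-1.78806014  1.08000642  9.36232577]
```

View pics/s3.png

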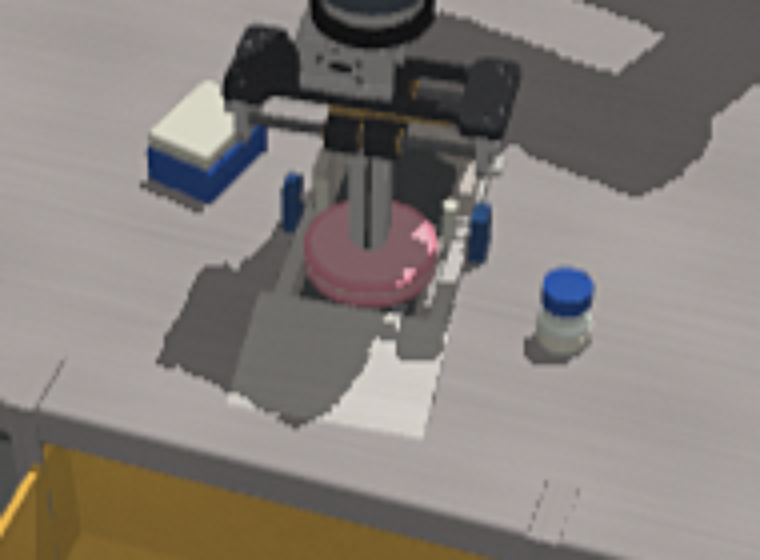

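View pics/w3.png

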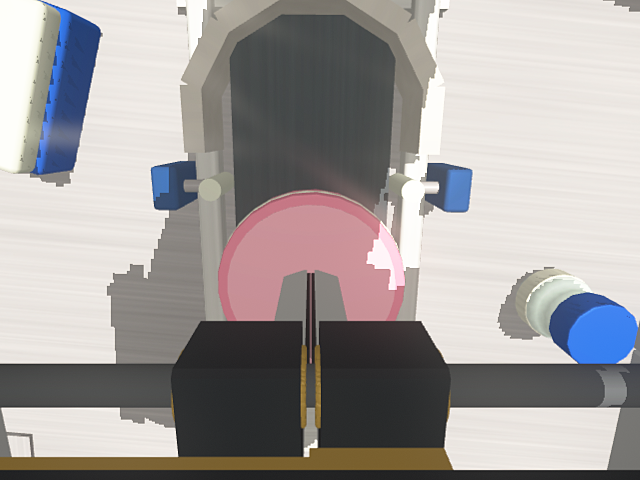

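The dish stayed under the fingertip at 9 N, and at 76 mm it is past the catches. Now I'll lift off, move behind it, open the fingers slightly to make a two-point cradle, and check.

Run:
```python
from h import *
arm.movel(pt(.076,.046),velocity=.02)
arm.movel(pt(.076,.075),velocity=.12)
arm.movel(pt(.008,.075),velocity=.15)
arm.gripper_to(.030)
K,T=cam("wrist"); p,d=arm.grab_frame("wrist"); np.savez("pics/w4.npz",p=p,d=d,K=K,T=T)
cv2.imwrite("pics/w4.png",p[:,:,::-1])
p,d=arm.grab_frame("scene"); cv2.imwrite("pics/s4.png",cv2.resize(p[130:270,230:420,::-1],None,fx=4,fy=4))
K,T=cam("scene"); m=pinkmask(p); m[:150]=0;m[240:]=0;m[:,:290]=0;m[:,365:]=0
cs=max(cv2.findContours(m,0,1)[0],key=cv2.contourArea); 
C=cloud(K,T,d); q=C[(m>0)&(abs(C[...,2]-.04)<.004)]; c,r=fitcirc(ray(K,T,cs[:,0],.04)); print(c,r,(c-N)@U, q[:,:2].mean(0),(q[:,:2].mean(0)-N)@U,arm.read_t(),arm.read_tool_pos(),arm.read_width())
```

```text
[ 0.52351245 -0.01222241] 0.04657780346603126 0.08717793075214439 [ 0.51895025 -0.01336678] 0.08252828223337004 24.525 [ 0.44467799 -0.01945996  0.07501956] 0.03000960526633791
```

View pics/w4.png

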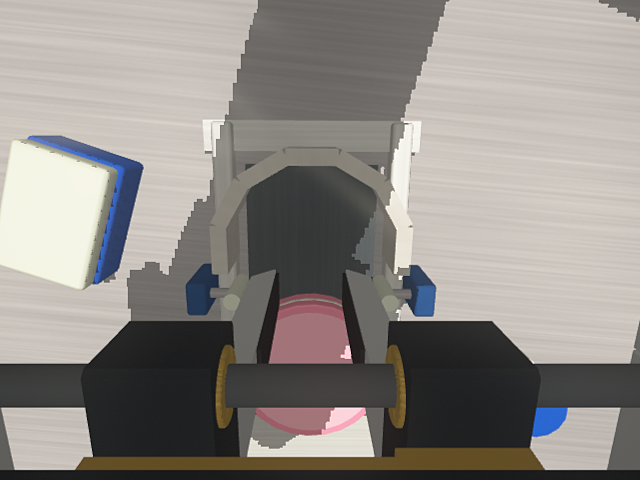

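View pics/s4.png

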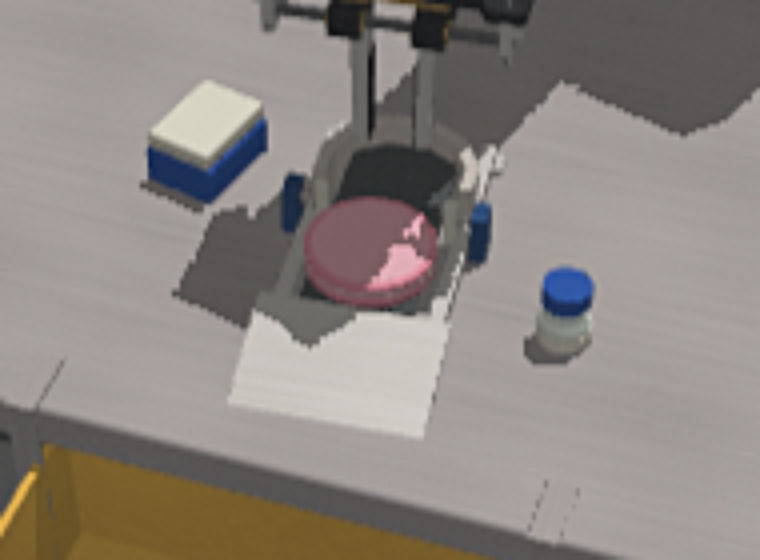

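The dish is at about s = 78 mm, centred. Now I'll descend behind it and push slowly until its centre is short of the hinge.

```bash
cat >> h.py <<'E'
def surf(s): # s in m
    return .022 if s<.121 else max(0,.022*(.206-s)/.085)
def tipz(s): return surf(s-.008)+.007
def push(s,s_end,step=.004,v=.02):
    b=np.load("bias2.npy")
    while s<s_end-1e-6:
        s=min(s+step,s_end); arm.movel(pt(s,tipz(s)),velocity=v)
        f=np.array(arm.read_contact_force())-b
        print(f"{s*1e3:.0f} z={tipz(s)*1e3:.1f} F={f.round(1)} t={arm.read_t():.2f}")
        if np.hypot(f[0],f[1])>6 or abs(f[2])>5: print("STOP");break
    return s
def snap(k):
    p,d=arm.grab_frame("scene"); q,_=arm.grab_frame("side")
    o=np.hstack([cv2.resize(p[140:290,260:380,::-1],(400,500)),cv2.resize(q[190:290,260:420,::-1],(400,500))[:500]])
    cv2.imwrite(f"pics/{k}.png",o)
E
python3 - <<'E'
from h import *
arm.movel(pt(.008,.045),velocity=.12)
arm.movel(pt(.008,tipz(.008)),velocity=.04); arm.pause(.1)
r=[np.array(arm.read_contact_force())]
for _ in range(4): arm.pause(.02); r.append(np.array(arm.read_contact_force()))
b=np.mean(r,0); print(b,np.load("bias.npy")); np.save("bias2.npy",b)
arm.movel(pt(.022,tipz(.02)),velocity=.03)
s=push(.022,.058)
snap("c5")
p,d=arm.grab_frame("wrist"); cv2.imwrite("pics/w5.png",p[:,:,::-1])
E
```

```text
[-0.02585681 -0.11252355 -0.22085212] [-0.44127178 -0.72930092 -0.07089953]
26 z=29.0 F=[ 0.4 -0.1  1.2] t=26.61
30 z=29.0 F=[0.6 0.1 0.5] t=26.96
34 z=29.0 F=[0.7 0.6 0.5] t=27.31
38 z=29.0 F=[-0.1 -0.6 -0.6] t=27.66
42 z=29.0 F=[ 0.5  0.1 -0.1] t=28.01
46 z=29.0 F=[-0.2 -0.4  0.1] t=28.36
50 z=29.0 F=[0.3 0.3 1.2] t=28.71
54 z=29.0 F=[ 0.7 -1.  -0.3] t=29.06
58 z=29.0 F=[-0.7  0.4  0.4] t=29.41
```

View pics/c5.png

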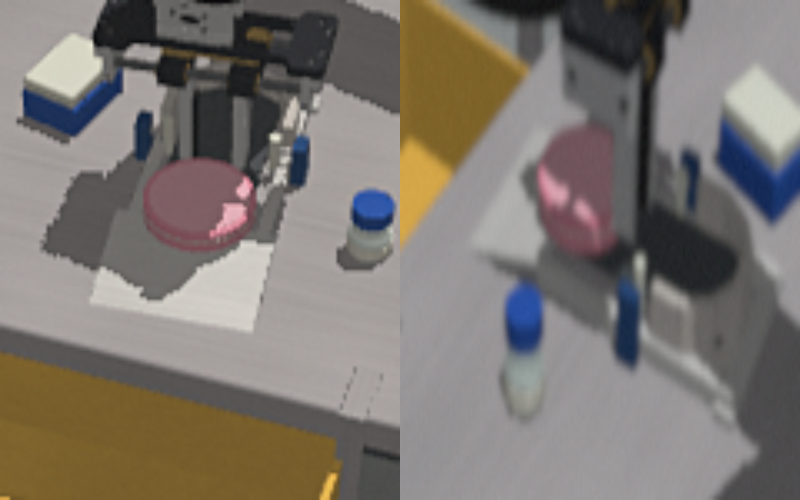

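View pics/w5.png

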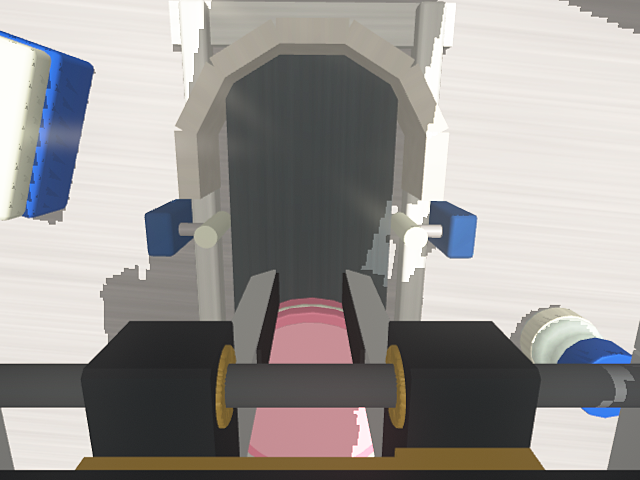

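The dish is being pushed cleanly between both fingertips (rear rim at row 298 in the wrist view), and the push force is negligible. I'll continue over the hinge in small steps.

Run:
```python
from h import *
s=push(.058,.082,step=.004,v=.02)
snap("c6")
p,d=arm.grab_frame("wrist"); cv2.imwrite("pics/w6.png",p[:,:,::-1])
```

```text
62 z=29.0 F=[ 0.1  0.1 -0.3] t=29.91
66 z=29.0 F=[-0.6  0.6  0.4] t=30.26
70 z=29.0 F=[0.7 0.2 0.5] t=30.61
74 z=29.0 F=[ 0.5 -0.8  0. ] t=30.96
78 z=29.0 F=[0.9 0.5 0.5] t=31.31
82 z=29.0 F=[-0.1  0.7  0.8] t=31.66
```

View pics/c6.png

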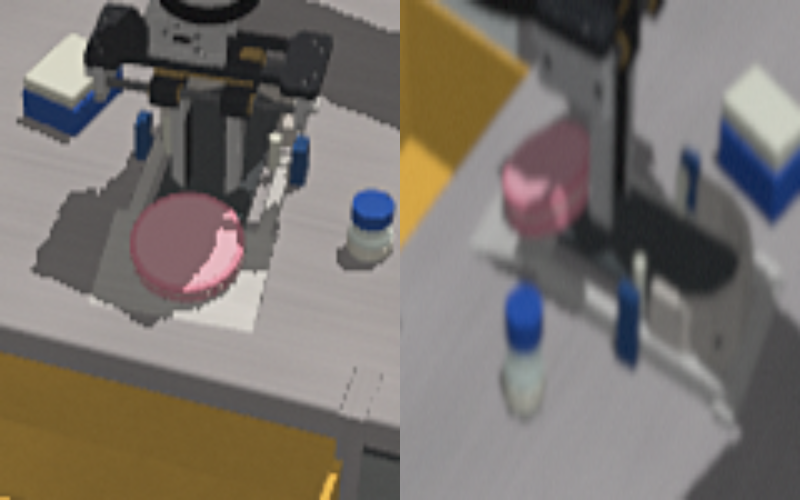

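View pics/w6.png

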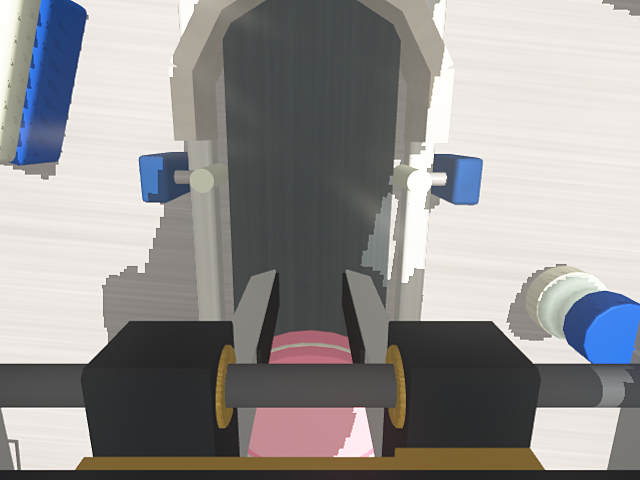

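The dish has tipped onto the ramp. Before pushing on, I'll check whether it stays put by itself.

```bash
cat >> h.py <<'E'
def rear():
    p,d=arm.grab_frame("wrist"); m=pinkmask(p)[:,295:325]; r=np.where(m.sum(1)>15)[0]
    q,dd=arm.grab_frame("scene"); K,T=cam("scene"); M=pinkmask(q); M[:150]=0; M[265:]=0; M[:,270:][:,95:]=0; M[:,:270]=0
    C=cloud(K,T,dd)[M>0]; c=np.median(C,0)
    return r[0] if len(r) else None, c.round(4), round(float((c[:2]-N)@U)*1e3,1)
E
python3 - <<'E'
from h import *
for i in range(3):
    print(rear(),arm.read_t()); arm.pause(.1)
s=push(.082,.084,step=.002); print(rear()); s=push(.084,.088); print(rear())
E
```

```text
(np.int64(331), array([ 0.5939, -0.0073,  0.0313]), 157.7) 31.9083
(np.int64(331), array([ 0.5947, -0.0069,  0.0313]), 158.5) 32.1083
(np.int64(331), array([ 0.5939, -0.0072,  0.0313]), 157.7) 32.3083
84 z=29.0 F=[-1.5  0.7  0.2] t=32.66
(np.int64(327), array([ 0.5944, -0.0071,  0.0316]), 158.3)
88 z=29.0 F=[-0.8 -0.2  0.8] t=33.11
(np.int64(319), array([ 0.5944, -0.007 ,  0.0314]), 158.3)
```

The dish holds still on the ramp, about 10 mm ahead of the fingers. I'll close the gap gently and push on down.

Run:
```python
from h import *
s=.088
for e in (.100,.112,.124,.140):
    s=push(s,e,step=.004,v=.02); print(rear())
snap("c7")
```

```text
92 z=29.0 F=[0.2 0.2 0.3] t=33.56
96 z=29.0 F=[ 1.  -0.5  0.5] t=33.91
100 z=29.0 F=[-0.4 -0.2 -0.4] t=34.26
(np.int64(306), array([ 0.6003, -0.0062,  0.0297]), 164.2)
104 z=29.0 F=[-0.4  0.2  0.3] t=34.71
108 z=29.0 F=[-1.6 -0.3  0.7] t=35.06
112 z=29.0 F=[-0.3 -0.3  0.2] t=35.41
(np.int64(298), array([ 0.6083, -0.0057,  0.0277]), 172.2)
116 z=29.0 F=[-0.5 -0.6 -0.8] t=35.86
120 z=29.0 F=[0.6 1.4 0.5] t=36.21
124 z=29.0 F=[-0.  -0.7  0.2] t=36.56
(np.int64(291), array([ 0.6187, -0.0046,  0.0266]), 182.7)
128 z=29.0 F=[ 0.1  0.  -0.1] t=37.01
132 z=28.2 F=[ 0.1 -0.3  0.6] t=37.36
136 z=27.2 F=[0.5 1.2 1. ] t=37.72
140 z=26.2 F=[1.  0.5 0.2] t=38.08
(np.int64(291), array([ 0.6347, -0.0033,  0.0243]), 198.8)
```

View pics/c7.png

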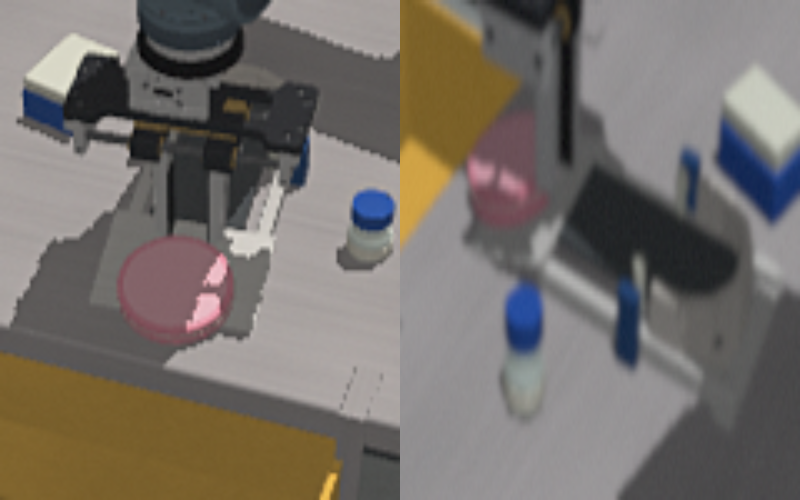

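The dish follows the fingers and is now crossing the ramp foot. Next I'll take it over the edge.

Run:
```python
from h import *
s=.140
for e in (.168,.188,.200,.208,.216,.224,.236,.248):
    s=push(s,e,step=.004,v=.02); print(rear())
    if e in(.188,.208,.224): snap(f"d{e}")
p,d=arm.grab_frame("scene"); cv2.imwrite("pics/e1.png",p[:,:,::-1])
```

```text
144 z=25.1 F=[-0.2  0.2 -0.3] t=38.63
148 z=24.1 F=[-0.4  0.4  0. ] t=38.99
152 z=23.0 F=[ 0.6 -0.6  0.6] t=39.35
156 z=22.0 F=[-0.   0.6  1. ] t=39.71
160 z=21.0 F=[-0.7 -0.2  1. ] t=40.07
164 z=19.9 F=[ 1.  -0.3 -0.2] t=40.42
168 z=18.9 F=[ 0.2 -0.2 -0.5] t=40.78
(np.int64(293), array([6.637e-01, 6.000e-04, 2.110e-02]), 227.9)
172 z=17.9 F=[ 0.2 -0.3 -0.5] t=41.24
176 z=16.8 F=[ 0.4  0.3 -0.8] t=41.60
180 z=15.8 F=[ 0.2 -0.2  0.7] t=41.96
184 z=14.8 F=[ 0.3 -0.8  0.3] t=42.32
188 z=13.7 F=[-0.7  0.4 -0.1] t=42.67
(np.int64(294), array([0.6842, 0.0029, 0.0185]), 248.6)
192 z=12.7 F=[-0.4  0.8 -0.4] t=43.23
196 z=11.7 F=[ 0.2 -0.2  0.1] t=43.59
200 z=10.6 F=[0.2 0.6 0.2] t=43.95
(np.int64(295), array([0.6964, 0.0038, 0.018 ]), 260.8)
204 z=9.6 F=[0.1 0.5 0.8] t=44.41
208 z=8.6 F=[0.2 0.2 0.6] t=44.77
(np.int64(361), array([nan, nan, nan]), nan)
212 z=7.5 F=[-0.9  0.6  0.1] t=45.33
216 z=7.0 F=[-0.4  0.   0.1] t=45.67
(np.int64(349), array([nan, nan, nan]), nan)
220 z=7.0 F=[-0.4 -0.4  0.1] t=46.12
224 z=7.0 F=[-0.3  1.2  0.8] t=46.48
(np.int64(335), array([nan, nan, nan]), nan)
228 z=7.0 F=[-0.1 -0.3  0.2] t=47.02
232 z=7.0 F=[-0.9  0.1  0.1] t=47.38
236 z=7.0 F=[-0.  -0.3  0.7] t=47.73
(np.int64(314), array([nan, nan, nan]), nan)
240 z=7.0 F=[-0.2 -0.2 -1.2] t=48.17
244 z=7.0 F=[ 0.3 -0.4  0.2] t=48.52
248 z=7.0 F=[ 1.  -0.3  0.4] t=48.88
(np.int64(292), array([nan, nan, nan]), nan)
  return _methods._mean(a, axis=axis, dtype=dtype,
  ret = um.true_divide(
```

View pics/e1.png

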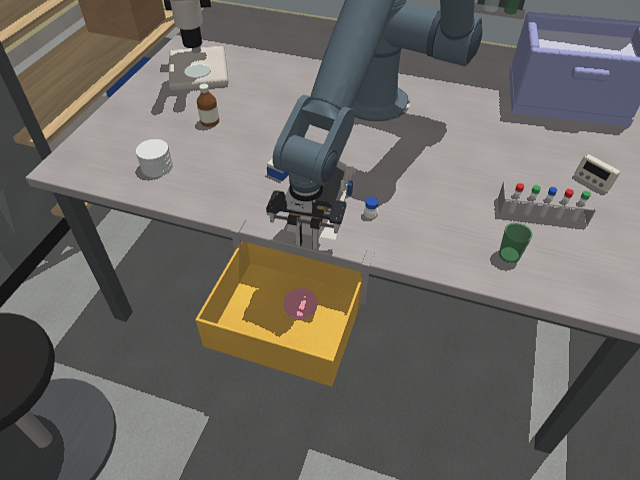

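The dish lies in the bin at (301,304). I'll retreat straight up, check once more, and hand in.

Run:
```python
from h import *
arm.movel(pt(.240,.15),velocity=.12); arm.pause(.3)
p,d=arm.grab_frame("scene"); cv2.imwrite("pics/e2.png",p[:,:,::-1])
K,T=cam("scene");C=cloud(K,T,d);m=pinkmask(p);m[:270]=0;m[350:]=0;m[:,:200]=0;m[:,360:]=0
print(np.median(C[m>0],0),arm.read_t())
p0=np.load("pics/scene0.npz")["p"]
for nm,(a,b,c,e) in dict(jar=(195,222,360,382),spares=(138,180,132,175),beaker=(220,268,495,535),tips=(150,185,262,300)).items():
    print(nm,np.abs(p[a:b,c:e].astype(int)-p0[a:b,c:e]).mean().round(1))
arm.job_done(); print(arm.read_t())
```

```text
[ 0.75571219  0.00422396 -0.14612856] 50.7167
jar 6.8
spares 7.3
beaker 5.6
tips 44.7
the job is handed in; nothing more can be done
the job is handed in; nothing more can be done
```

View pics/e2.png

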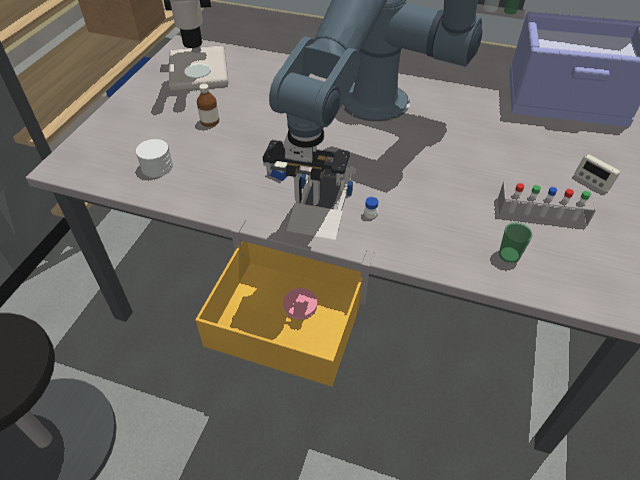

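The pink dish is in the yellow bin, and I handed the job in at about 50.7 s.

- **Drag:** I pressed on the lid at about 9 N (step averages peaked at 9.8 N) and slid the dish 76 mm out, past both catches. It stayed under the fingertips throughout.
- **Push:** I then got behind it and pushed with the fingers slightly open, down the ramp and over the edge at about 11 mm/s. Contact forces stayed within the sensor noise.
- **Slip on the ramp:** When the dish tipped over the hinge, it slid about 10–17 mm ahead of the fingers by itself. It stopped on the ramp, stayed still, and I caught up with it gently.
- **Last checks:** The dish lies on the bin floor at about (0.756, 0.004), lid at z ≈ −0.146, with the gripper raised clear of everything.
- **Other things on the bench:** The jar, the spare dishes and the beaker look unmoved. The arm partly hides the tip box in the last picture, so its before-and-after comparison there tells nothing. It looked unmoved in the earlier views, up to the one with the dish at the ramp foot.

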